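Make up two radio-parts kits at the swap table

ROBOT

A 6-joint arm with a two-finger parallel gripper is mounted at the origin on the work surface. World frame = base frame: x ahead of the robot, y to its left, z up, the work surface at z = 0. Lengths are in m, angles in rad, forces in N, time in s.
With the tool pointing down it reaches from about 0.275 to 1 m from the base axis. Payload 8.4 kg.
Tool frame: the origin (TCP) lies at the very end of the fingers, on their centre line; the grasp point (between the pads) lies r.grip_depth behind it (r.grip_depth is the distance from the TCP to the grasp point, in m); z points along the fingers, y is the line along which they close (so a half turn about z gives the same grasp; the last joint's range is limited). The gripper opens to 85 mm and grips with 20 to 120 N. Pads are 22 mm wide; open, the fingers measure 114 mm over their backs; the gripper's body (76 mm by 85 mm) begins 54 mm behind the grasp point. The pads swing forward as they close: fully open they stand 13 mm farther back than shut.
Start: joints at [-1.344, 0.353, 1.633, -0, 1.155, -0.002], TCP at [0.142, -0.609, 0.231] pointing down, gripper open.
Joint ranges: [-2.63, 2.63], [-0.92, 2.1], [0.06, 2.66], [-1.3, 4.44], [0, 2.69], [-3.02, 3.02]. Speed limits (rad/s): [2.22, 2.22, 2.79, 3.14, 3.14, 3.14].

INTERFACE

Orientations are given as a unit quaternion [w, x, y, z].
In Python, from plant import r, viewer gives the robot as it stands.
- The arm moves only by the tool send_rows, never from a script. Its argument "rows" is a list of rows, each a list of 3 entries, a list of its own where there are three numbers: the shift along the tool's x, y, z in m, then the turn, a rotation vector about the tool's x, y, z in degrees, then the opening, from 0 (shut) to 1 (fully open). A call has exactly 8 rows; each row shifts and turns the commanded pose from where the row before left it, along the tool's axes as they then stand; what a row does not reach is not made up. A row lasts 1/10 s, in which the tool goes at most 50 mm and 8.59 degrees, less where a joint would pass 70% of its speed; a pose out of reach is approached as far as the arm can. A call with a gripper value outside its range is refused whole. The fingers move at their own pace and stop on an object; "force" is the grip in N (left out, the last holds). Time passes only in rows, so rows that do not move let the fingers close, or fill a call up. It gives the time, the measured TCP pose, the force, the opening and the grip force at its end, in the units of the state.
- r.read_state(): the state, without advancing time (a new reading comes with each control period).
- viewer.get_image(name): name is "side" or "top" or "wrist"; returns (picture, depth): 384x512x3 uint8, red, green, blue; 384x512 float32, m along the optical axis (not along the pixel's ray), 0 where there is no reading.
- viewer.calibration(name): a dict with "fx", "fy", "cx", "cy" (pixels), "k1" (the pictures are not rectified: a ray, as slopes to the right and down, at radius r is drawn at 1 + k1 r^2 times it, then the intrinsics apply), "eye" and "orientation" of the camera in the world. Camera axes: x right, y up, looking along -z (the intrinsics and any distortion apply to the point x, -y, -z); pixel columns grow to the right and rows downward; lengths in m; the calibration is good to about 2 mm. A picture is of the moment at which its call begins: read the wrist's pose just before it. calibration takes no time and is no camera call; for the wrist camera it gives the pose at the moment of the call.
- r.hand_in(): hands the job in; it is judged then, once.
The state is a dict: "t": time; "joint_pos": joint angles; "qd": joint speeds; "effort": joint torques, N m; "tool_pos": TCP position; "ee_rot": TCP orientation; "wrist_force": force on the tool from outside, world axes, zero at the start; "wrist_torque": the same for the moment, N m; "opening": opening from 0.0 (shut) to 1.0 (fully open); "grasp_force": force on a finger pad.
Only numpy, scipy, OpenCV 4.12 (cv2) and the standard library are available. Lean on these libraries where they do the work, as an engineer would, in place of code of your own. Each camera call takes 0.05 s, during which the arm holds its last target. There are 200 camera calls.

TASK

Make up the two kits: the red tray gets the gold carton, the green capacitor and the relay, one in the middle of each compartment in any order; the blue tray gets the black heat sink in the middle of its empty compartment and the orange tub set inside the white tub. Stand everything upright and released, and lower the orange tub gently and centred, letting it rest in the white tub without pushing it tight. Leave the handheld radio and the switch box alone.

Things in the scene. Friction and masses are not known exactly. Their poses are not given: they have to be found in the camera images.
- carton: Small mustard-gold cardboard carton standing upright, 44 x 44 mm, 55 mm tall, loose. Origin: centre of its underside, z up. x and y are square to its sides.
- capacitor: Dark green capacitor can standing upright, cylinder 40 mm in diameter, 58 mm tall, with an aluminium top and two small brass terminals (4 mm more, look only), loose. Origin: centre of its underside, z up. 
- relay: Plug-in relay standing upright: pale grey-white square cover with a small black square on top, on a black base; 38 x 38 mm, 56 mm tall, loose. Origin: centre of its underside, z up. x and y are square to its sides.
- heatsink: Black finned heat sink standing upright, fins seen end-on from above; 42 x 42 mm, 55 mm tall, solid to the touch on all four sides, loose. Origin: centre of its underside, z up. x and y are square to its sides.
- orange_tub: Orange open round parts tub standing upright, empty, loose; 72 mm tall. Outside it tapers from 42 mm diameter at the foot to 57 mm at 47 mm height; above that a straight collar of 57 mm diameter runs to the rim. Wall 3 mm. Origin: centre of its underside, z up. 
- white_tub: White open round tub taped down in the blue tray; 45 mm tall, outside 47 mm across at the foot, 61 at the rim; inside tapering from 41 to 55 mm. The orange tub bears on this taper when its underside is about 13 mm above the white tub's underside (higher if off-centre); pushed on from there it wedges. Its collar stays clear above the white rim. Origin: centre of its underside, z up. 
- red_tray: Red plastic kit tray fixed to the table, 82 mm (its x) by 238 mm (its y), walls and dividers 18 mm tall and 4 mm thick, darker floor 4 mm thick. Three open compartments in a row along its y, each 74 x 74 mm inside, centred at y = -78, 0 and +78 mm, x = 0. Origin: centre of its underside, z up.
- blue_tray: Blue plastic kit tray fixed to the table, 82 mm (its x) by 160 mm (its y), walls and divider 18 mm tall and 4 mm thick, darker floor 4 mm thick. Two compartments, each 74 x 74 mm inside, centred at x = 0: the one at y = +39 mm holds the white tub, the one at y = -39 mm is empty. Origin: centre of its underside, z up.
- radio: Bystander: black handheld radio standing upright, 34 x 58 mm, 110 mm tall plus a stub antenna to 185 mm, loose. Origin: centre of its underside, z up. 
- switch_box: Bystander: grey-green switch box with four black knobs, 75 x 130 mm, 42 mm tall plus knobs of 12 mm, loose. Origin: centre of its underside, z up. 
Mind the look-alikes: they are no part of the job. Of the things that look like the blue_tray, take the one that is farthest from the robot's base at the start.

How it is judged:
At the end, for the whole second after the job is handed in: Carton, capacitor, relay on the red tray floor, heat sink on the blue: upright within 0.1 rad, each within 18 mm of its own compartment's middle in x and y; orange tub in white tub: centred within 6 mm, underside 3 to 24 mm above the white's, tilt under 0.14 rad; all at rest (x of carton in the frame of red_tray between -0.018 and 0.018 m and z of carton in the frame of red_tray between 0 and 0.008 m and angle between each of carton, capacitor, relay, heatsink's own z axis and vertical below 0.1 rad and (y of carton in the frame of red_tray between -0.096 and -0.06 m or y of carton in the frame of red_tray between -0.018 and 0.018 m or y of carton in the frame of red_tray between 0.06 and 0.096 m) and linear speed of each of carton, capacitor, relay, heatsink, orange_tub below 0.02 m/s and angular speed of each of carton, capacitor, relay, heatsink, orange_tub below 0.2 rad/s and x of capacitor in the frame of red_tray between -0.018 and 0.018 m and z of capacitor in the frame of red_tray between 0 and 0.008 m and (y of capacitor in the frame of red_tray between -0.096 and -0.06 m or y of capacitor in the frame of red_tray between -0.018 and 0.018 m or y of capacitor in the frame of red_tray between 0.06 and 0.096 m) and x of relay in the frame of red_tray between -0.018 and 0.018 m and z of relay in the frame of red_tray between 0 and 0.008 m and (y of relay in the frame of red_tray between -0.096 and -0.06 m or y of relay in the frame of red_tray between -0.018 and 0.018 m or y of relay in the frame of red_tray between 0.06 and 0.096 m) and x of heatsink in the frame of blue_tray between -0.018 and 0.018 m and z of heatsink in the frame of blue_tray between 0 and 0.008 m and y of heatsink in the frame of blue_tray between -0.057 and -0.021 m and horizontal distance between carton and capacitor above 0.045 m and horizontal distance between each of carton, capacitor and relay above 0.045 m and horizontal distance between orange_tub and white_tub below 0.006 m and z of orange_tub in the frame of white_tub between 0.003 and 0.024 m and angle between orange_tub's own z axis and vertical below 0.14 rad); the robot touches nothing.
It fails at once if the handheld radio is disturbed (moved over 20 mm) (distance of radio from where it was at the start of the episode above 0.02 m).
It fails at once if the switch box is disturbed (moved over 20 mm) (distance of switch_box from where it was at the start of the episode above 0.02 m).
It fails at once if the orange tub is pressed hard into the white one (contact forces between them over 40 N) (contact force between orange_tub and white_tub above 40 N).
It also fails if it takes over 112 s, if anything falls off the work surface, if the arm or the gripper's body presses on something with over 40 N, if the wrist force passes 120 N, or if a joint passes its speed limit or range.

## Working session

There is one attempt and no reset: what is moved stays moved. The work goes in short steps, Python scripts to look and compute and a tool call to move; the robot and the scene stay as the last step left them, time stands still between calls to the robot, and variables do not carry over. Pictures are saved under pics/ and viewed, at most 14 in all, crops included, and the job is handed in when it is done.

Besides the shell and the picture viewer there is one more tool, called after ">>>" as name(argument=value, ...), one argument or row to a line, values as JSON. send_rows: Moves the arm, as the interface text tells. Its arguments: {"type":"object","properties":{"rows":{"type":"array","items":{"type":"array"}},"force":{"type":"number"}},"required":["rows"]}

```bash
ls; mkdir -p pics
python3 - <<'E'
from plant import r, viewer
import cv2, numpy as np
s=r.read_state(); print({k:np.round(v,3).tolist() for k,v in s.items()}, r.grip_depth)
for n in("top","side"):
    p,d=viewer.get_image(n); c=viewer.calibration(n); print(n,c)
    cv2.imwrite(f"pics/{n}0.png",p[:,:,::-1]); np.savez(f"pics/{n}0.npz",p=p,d=d,**c)
E
```

```text
pics
{'t': 0.0, 'joint_pos': [-1.344, 0.354, 1.634, -0.0, 1.155, -0.002], 'qd': [-0.001, -0.001, -0.0, -0.0, 0.0, -0.001], 'effort': [0.003, -60.525, -34.206, 0.0, 0.009, -0.0], 'tool_pos': [0.142, -0.608, 0.231], 'ee_rot': [-0.001, 0.993, 0.114, -0.0], 'wrist_force': [-0.071, -0.067, -0.271], 'wrist_torque': [0.006, 0.064, -0.04], 'grasp_force': 0.0, 'opening': 1.001} 0.0187
top {'fx': 353.5961927027258, 'fy': 353.5961927027258, 'cx': 254.25171927974807, 'cy': 189.00297499299975, 'k1': -0.04193858392152496, 'eye': array([0.37722731, 0.00335351, 1.25105019]), 'orientation': array([ 0.71170321,  0.0317824 , -0.02774035, -0.70121245])}
side {'fx': 459.58706464738674, 'fy': 459.58706464738674, 'cx': 252.93363343852448, 'cy': 189.0246608820664, 'k1': 0.015795430825259263, 'eye': array([-0.15104667,  0.74244755,  1.02887094]), 'orientation': array([-0.31127435, -0.12789174,  0.34706564,  0.87538416])}
```

View pics/top0.png

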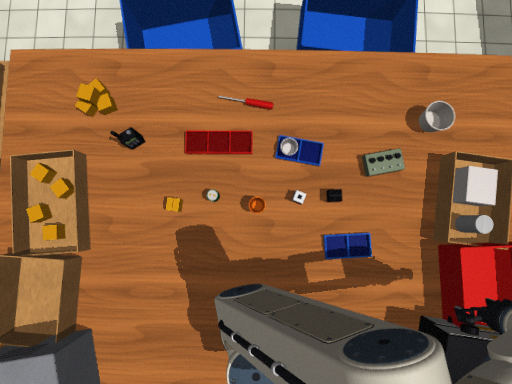

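View pics/side0.png

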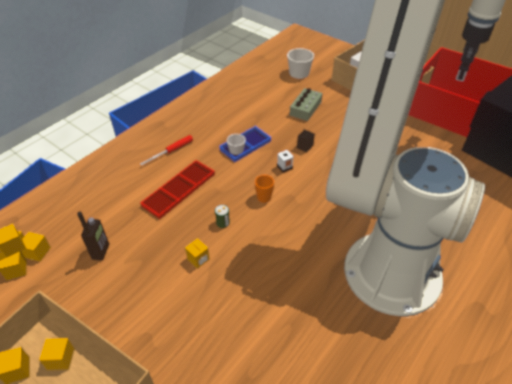

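Top: carton (173,204), capacitor (213,195), orange tub (256,204), relay (299,197), heat sink (334,195), red tray (218,142). There are two blue trays: A (299,150), which holds the white tub and is far from the base, and B (347,245), which is empty and near. A fits "farthest". I'll confirm with a crop and measure.

```bash
cat > h.py <<'E'
import numpy as np, cv2
from scipy.spatial.transform import Rotation as R
def rot(q): return R.from_quat([q[1],q[2],q[3],q[0]])
def cast(c,uv,z):
    """pixels -> world points on plane z"""
    uv=np.atleast_2d(np.asarray(uv,float))
    d=(uv-[c['cx'],c['cy']])/[c['fx'],c['fy']]; s=d.copy()
    for _ in range(8): s=d/(1+c['k1']*(s**2).sum(1,keepdims=True))
    w=rot(c['orientation']).apply(np.c_[s[:,0],-s[:,1],-np.ones(len(s))])
    e=np.asarray(c['eye']); return e+w*((z-e[2])/w[:,2])[:,None]
def cloud(c,d):
    """world points of a whole depth picture, HxWx3"""
    h,w=d.shape; v,u=np.mgrid[:h,:w]; uv=np.c_[u.ravel(),v.ravel()]
    p=cast(c,uv,0); e=np.asarray(c['eye']); a=rot(c['orientation']).apply([0,0,-1])
    dep=((p-e)@a); return (e+(p-e)*(d.ravel()/dep)[:,None]).reshape(h,w,3)
E
python3 - <<'E'
from h import *
f=np.load('pics/top0.npz'); p,d=f['p'],f['d']; c={k:f[k] for k in f if k not in 'pd'}
cv2.imwrite('pics/crop0.png',cv2.resize(p[120:265,155:415,::-1],None,fx=3,fy=3,interpolation=cv2.INTER_CUBIC))
P=cloud(c,d)
for n,(u,v),hh in [('carton',(173,204),.055),('cap',(213,195),.058),('orange',(256,204),.072),('relay',(299,197),.056),('heat',(334,195),.055),('radio',(132,138),.11),('switch',(383,162),.042)]:
    w=P[v-22:v+22,u-22:u+22]; m=(w[...,2]>hh*.75)&(w[...,2]<hh+.02)
    q=w[m]; rc=cv2.minAreaRect((q[:,:2]*1000).astype(np.float32)); print(n,np.round(np.median(q,0),3),m.sum(),np.round(rc[0],1),np.round(rc[1],1),round(rc[2],1))
hsv=cv2.cvtColor(p,cv2.COLOR_RGB2HSV); H,S,V=cv2.split(hsv)
for n,m,(x0,y0,x1,y1) in [('red',((H<8)|(H>172))&(S>150),(175,122,262,162)),('blue',(H>105)&(H<130)&(S>110),(265,128,330,172))]:
    k=np.zeros_like(m); k[y0:y1,x0:x1]=m[y0:y1,x0:x1]
    cs,_=cv2.findContours(k.astype(np.uint8),cv2.RETR_EXTERNAL,cv2.CHAIN_APPROX_NONE); cc=max(cs,key=cv2.contourArea)
    q=cast(c,cc[:,0],.018)[:,:2]*1000; print(n,cv2.minAreaRect(q.astype(np.float32)))
w=P[130:170,270:310]; m=(w[...,2]>.038)&(w[...,2]<.06); q=w[m]
print('white',cv2.minEnclosingCircle((q[:,:2]*1000).astype(np.float32)),m.sum())
E
```

```text
carton [0.426 0.287 0.054] 175 [425.  287.9] [43.8 43.9] 83.8
cap [0.455 0.153 0.057] 102 [455.6 152.5] [36.8 34.2] 89.4
orange [0.427 0.003 0.071] 46 [425.1   0.9] [50.2 53.6] 0.9
relay [ 0.455 -0.141  0.055] 108 [ 455.8 -142.5] [35.9 35.2] 71.7
heat [ 0.462 -0.269  0.053] 121 [ 463.2 -266.3] [37.3 43.4] 1.1
radio [0.644 0.433 0.108] 209 [645.4 437.7] [35.6 59.4] 31.9
switch [ 0.58  -0.438  0.042] 817 [ 581.3 -440.6] [ 75.5 135.8] 11.6
red ((648.5850830078125, 141.05140686035156), (83.0545425415039, 238.94363403320312), 0.7228249311447144)
blue ((621.5618286132812, -145.53750610351562), (158.79840087890625, 82.2542953491211), 80.36803436279297)
white ((627.8487548828125, -107.02444458007812), 30.37477684020996) 65
```

View pics/crop0.png

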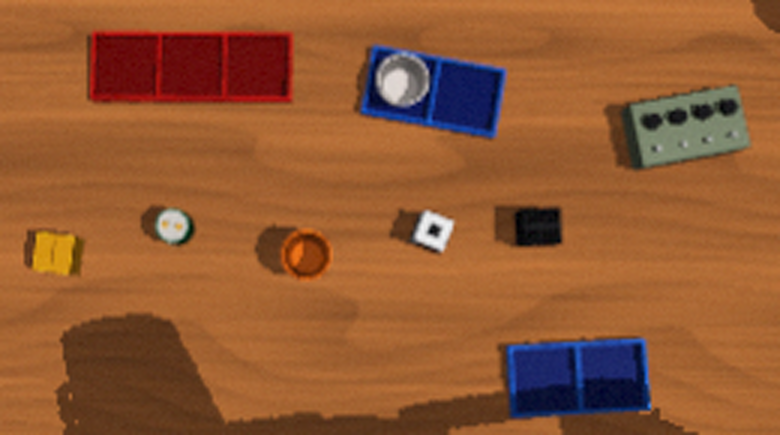

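Crop: tray A (crop 430,90) holds the white tub at (402,80) and is the far one, so it is the blue tray. Tray B (crop 578,377) is the nearer look-alike. The measured sizes and heights match the given ones. First I turn the tool so that tool y lies along world x.

>>> send_rows(
  rows=[
    [[0, 0, 0], [0, 0, -8.5], 1],
    [[0, 0, 0], [0, 0, -8.5], 1],
    [[0, 0, 0], [0, 0, -8.5], 1],
    [[0, 0, 0], [0, 0, -8.5], 1],
    [[0, 0, 0], [0, 0, -8.5], 1],
    [[0, 0, 0], [0, 0, -8.5], 1],
    [[0, 0, 0], [0, 0, -8.5], 1],
    [[0, 0, 0], [0, 0, -8.5], 1],
  ],
  force=30,
)

```text
t: 0.9
tool_pos: [0.1417, -0.6084, 0.2308]
ee_rot: [-0.0, 0.758, 0.652, 0.0]
wrist_force: [-0.5, -0.5, 0.3]
opening: 1.0
grasp_force: 0.0
```

>>> send_rows(
  rows=[
    [[0, 0, 0], [0, 0, -8.5], 1],
    [[0, 0, 0], [0, 0, -0.4], 1],
    [[0.03, 0.03, 0], [0, 0, 0], 1],
    [[0.03, 0.03, 0], [0, 0, 0], 1],
    [[0.03, 0.03, 0], [0, 0, 0], 1],
    [[0.03, 0.03, 0], [0, 0, 0], 1],
    [[0.03, 0.03, 0], [0, 0, 0], 1],
    [[0.03, 0.03, 0], [0, 0, 0], 1],
  ],
)

```text
t: 1.7
tool_pos: [0.3226, -0.4273, 0.2312]
ee_rot: [-0.0, 0.709, 0.705, 0.0]
wrist_force: [0.6, -0.5, -0.2]
opening: 1.001
grasp_force: 0.0
```

>>> send_rows(
  rows=[
    [[0.03, 0.02, 0], [0, 0, 0], 1],
    [[0.03, 0.03, 0], [0, 0, 0], 1],
    [[0.03, 0.03, 0], [0, 0, 0], 1],
    [[0.03, 0.03, 0], [0, 0, 0], 1],
    [[0.03, 0.03, 0], [0, 0, 0], 1],
    [[0.01, 0, 0], [0, 0, 0], 1],
    [[0, 0, 0], [0, 0, 0], 1],
    [[0, 0, 0], [0, 0, 0], 1],
  ],
)

```text
t: 2.5
tool_pos: [0.4611, -0.269, 0.2312]
ee_rot: [-0.0, 0.708, 0.707, -0.0]
wrist_force: [-0.0, 0.5, 0.7]
opening: 1.0
grasp_force: 0.0
```

```bash
cat > look.py <<'E'
# look.py name tag height x y : wrist (or top) picture; rim/top points near (x,y) at that height
import sys; from plant import r, viewer; from h import *
n,tag=sys.argv[1:3]; c=viewer.calibration(n); p,d=viewer.get_image(n)
cv2.imwrite(f'pics/{tag}.png',p[:,:,::-1]); P=cloud(c,d); np.savez(f'pics/{tag}.npz',p=p,d=d,P=P,**c)
print('eye',np.round(c['eye'],3))
for i in range(3,len(sys.argv),3):
    hh,x,y=map(float,sys.argv[i:i+3])
    m=(abs(P[...,2]-hh)<.008)&(np.hypot(P[...,0]-x,P[...,1]-y)<.05)
    q=(P[m][:,:2]*1000).astype(np.float32)
    if len(q)>20: print(m.sum(),np.round(np.median(P[m],0),4),'rect',np.round(np.r_[cv2.minAreaRect(q)[0],cv2.minAreaRect(q)[1],cv2.minAreaRect(q)[2]],1),'circ',np.round(np.r_[cv2.minEnclosingCircle(q)[0],cv2.minEnclosingCircle(q)[1]],1))
E
python3 look.py wrist w1 .055 .463 -.267 .056 .456 -.142
```

```text
eye [ 0.461 -0.196  0.374]
898 [ 0.4621 -0.2662  0.0553] rect [ 461.8 -264.7   42.1   42.6    3.2] circ [ 461.8 -264.6   29.5]
1239 [ 0.4557 -0.1418  0.0565] rect [ 455.3 -141.3   36.6   35.5   69. ] circ [ 455.4 -141.5   24.1]
```

View pics/w1.png

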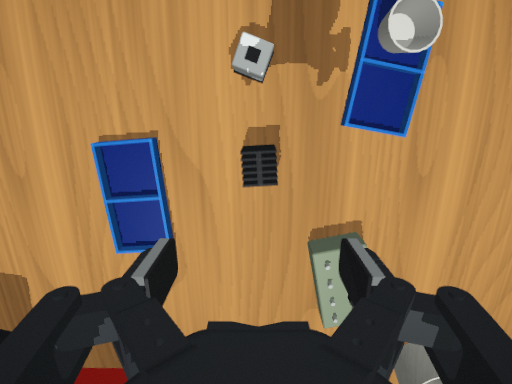

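Wrist view: the heat sink at (259,165) measures (0.462,-0.265) with a 42×42 top at 55 mm, and the relay at (253,57) measures (0.4555,-0.1415), yawed about -21°. I descend on the heat sink and close.

>>> send_rows(
  rows=[
    [[0.004, 0.001, 0.03], [0, 0, 0], 1],
    [[0, 0, 0.04], [0, 0, 0], 1],
    [[0, 0, 0.04], [0, 0, 0], 1],
    [[0, 0, 0.04], [0, 0, 0], 1],
    [[0, 0, 0.03], [0, 0, 0], 1],
    [[0, 0, 0.015], [0, 0, 0], 1],
    [[0, 0, 0.009], [0, 0, 0], 1],
    [[0, 0, 0], [0, 0, 0], 0.3],
  ],
)

```text
t: 3.35
tool_pos: [0.4617, -0.2652, 0.0265]
ee_rot: [-0.001, 0.708, 0.706, -0.0]
wrist_force: [-0.6, 0.0, -0.4]
opening: 0.854
grasp_force: 0.0
```

>>> send_rows(
  rows=[
    [[0, 0, 0], [0, 0, 0], 0.2],
    [[0, 0, 0], [0, 0, 0], 0.2],
    [[0, 0, 0], [0, 0, 0], 0.2],
    [[0, 0, 0], [0, 0, 0], 0.2],
    [[0, 0, 0], [0, 0, 0], 0.2],
    [[0, 0, 0], [0, 0, 0], 0.2],
    [[0, 0, 0], [0, 0, 0], 0.2],
    [[0, 0, 0], [0, 0, 0], 0.2],
  ],
)

```text
t: 4.15
tool_pos: [0.4634, -0.2653, 0.0286]
ee_rot: [0.001, 0.707, 0.707, 0.0]
wrist_force: [-2.2, -1.5, 6.9]
opening: 0.491
grasp_force: 30.1
```

>>> send_rows(
  rows=[
    [[0, 0, -0.02], [0, 0, 0], 0.2],
    [[0, 0, -0.03], [0, 0, 0], 0.2],
    [[0, 0, -0.03], [0, 0, 0], 0.2],
    [[0.02, 0.03, -0.02], [0, 0, 0], 0.2],
    [[0.02, 0.04, 0], [0, 0, 0], 0.2],
    [[0.02, 0.04, 0], [0, 0, 0], 0.2],
    [[0.02, 0.03, 0], [0, 0, 0], 0.2],
    [[0.001, 0.012, 0], [0, 0, 0], 0.2],
  ],
)

```text
t: 4.95
tool_pos: [0.6175, -0.1813, 0.1279]
ee_rot: [0.001, 0.706, 0.708, 0.001]
wrist_force: [1.2, -0.8, -1.9]
opening: 0.49
grasp_force: 30.8
```

>>> send_rows(
  rows=[
    [[0, 0, 0.01], [0, 0, 0], 0.2],
    [[0, 0, 0.02], [0, 0, 0], 0.2],
    [[0, 0, 0.03], [0, 0, 0], 0.2],
    [[0, 0, 0.015], [0, 0, 0], 0.2],
    [[0, 0, 0], [0, 0, 0], 0.2],
    [[0, 0, 0], [0, 0, 0], 0.2],
    [[0, 0, 0], [0, 0, 0], 0.2],
    [[0, 0, 0], [0, 0, 0], 0.2],
  ],
)

```text
t: 5.75
tool_pos: [0.6155, -0.184, 0.0536]
ee_rot: [0.001, 0.707, 0.707, 0.0]
wrist_force: [-0.1, 0.5, -1.5]
opening: 0.492
grasp_force: 30.8
```

>>> send_rows(
  rows=[
    [[0, 0, 0.01], [0, 0, 0], 0.2],
    [[0, 0, 0.006], [0, 0, 0], 0.2],
    [[0, 0, 0.004], [0, 0, 0], 0.2],
    [[0, 0, 0], [0, 0, 0], 0.2],
    [[0, 0, 0], [0, 0, 0], 0.2],
    [[0, 0, 0], [0, 0, 0], 1],
    [[0, 0, 0], [0, 0, 0], 1],
    [[0, 0, 0], [0, 0, 0], 1],
  ],
)

```text
t: 6.55
tool_pos: [0.6148, -0.1837, 0.0322]
ee_rot: [0.0, 0.707, 0.707, 0.0]
wrist_force: [-0.6, 0.5, -0.2]
opening: 0.968
grasp_force: 0.0
```

>>> send_rows(
  rows=[
    [[0, 0, 0], [0, 0, 0], 1],
    [[0, 0, 0], [0, 0, 0], 1],
    [[0, 0, 0], [0, 0, 0], 1],
    [[0, 0, -0.02], [0, 0, 0], 1],
    [[0, 0, -0.03], [0, 0, 0], 1],
    [[0, 0, -0.04], [0, 0, 0], 1],
    [[0, 0, -0.04], [0, 0, 0], 1],
    [[0, 0, -0.02], [0, 0, 0], 1],
  ],
)

```text
t: 7.35
tool_pos: [0.6161, -0.1841, 0.1862]
ee_rot: [0.002, 0.707, 0.707, 0.001]
wrist_force: [0.2, -0.5, -1.3]
opening: 1.003
grasp_force: 0.0
```

>>> send_rows(
  rows=[
    [[0.01, -0.03, 0], [0, 0, 0], 1],
    [[0.01, -0.04, 0], [0, 0, 0], 1],
    [[0.01, -0.04, 0], [0, 0, 0], 1],
    [[0.01, -0.04, 0], [0, 0, 0], 1],
    [[0.0025, -0.01, 0], [0, 0, 7], 1],
    [[0, 0, 0.02], [0, 0, 7], 1],
    [[0, 0, 0.02], [0, 0, 7], 1],
    [[0, 0, 0.02], [0, 0, 0], 1],
  ],
)

```text
t: 8.15
tool_pos: [0.4548, -0.1412, 0.1221]
ee_rot: [0.001, 0.825, 0.565, 0.0]
wrist_force: [1.0, 0.7, -0.1]
opening: 1.004
grasp_force: 0.0
```

>>> send_rows(
  rows=[
    [[0, 0, 0.03], [0, 0, 0], 1],
    [[0, 0, 0.03], [0, 0, 0], 1],
    [[0, 0, 0.02], [0, 0, 0], 1],
    [[0, 0, 0.01], [0, 0, 0], 1],
    [[0, 0, 0.006], [0, 0, 0], 1],
    [[0, 0, 0], [0, 0, 0], 1],
    [[0, 0, 0], [0, 0, 0], 0.2],
    [[0, 0, 0], [0, 0, 0], 0.2],
  ],
)

```text
t: 8.95
tool_pos: [0.4554, -0.1414, 0.0272]
ee_rot: [0.001, 0.824, 0.566, 0.001]
wrist_force: [0.4, -0.8, -0.4]
opening: 0.689
grasp_force: 0.0
```

>>> send_rows(
  rows=[
    [[0, 0, 0], [0, 0, 0], 0.2],
    [[0, 0, 0], [0, 0, 0], 0.2],
    [[0, 0, 0], [0, 0, 0], 0.2],
    [[0, 0, 0], [0, 0, 0], 0.2],
    [[0, 0, 0], [0, 0, 0], 0.2],
    [[0, 0, 0], [0, 0, 0], 0.2],
    [[0, 0, 0], [0, 0, 0], 0.2],
    [[0, 0, 0], [0, 0, 0], 0.2],
  ],
)

```text
t: 9.75
tool_pos: [0.4552, -0.1413, 0.027]
ee_rot: [0.0, 0.824, 0.566, 0.0]
wrist_force: [-0.4, 0.5, 6.2]
opening: 0.44
grasp_force: 30.1
```

>>> send_rows(
  rows=[
    [[0, 0, -0.02], [0, 0, 0], 0.2],
    [[0, 0, -0.03], [0, 0, -7], 0.2],
    [[0, 0, -0.03], [0, 0, -7], 0.2],
    [[0, 0, -0.03], [0, 0, -7], 0.2],
    [[0.03, 0.03, 0], [0, 0, 0], 0.2],
    [[0.04, 0.03, 0], [0, 0, 0], 0.2],
    [[0.04, 0.04, 0], [0, 0, 0], 0.2],
    [[0.04, 0.04, 0], [0, 0, 0], 0.2],
  ],
)

```text
t: 10.55
tool_pos: [0.5864, 0.0011, 0.1368]
ee_rot: [0.0, 0.707, 0.707, 0.0]
wrist_force: [1.1, -1.3, -0.6]
opening: 0.443
grasp_force: 30.7
```

>>> send_rows(
  rows=[
    [[0.03, 0.03, 0], [0, 0, 0], 0.2],
    [[0.02, 0.02, 0], [0, 0, 0], 0.2],
    [[0.0045, 0.004, 0.01], [0, 0, 0], 0.2],
    [[0, 0, 0.02], [0, 0, 0], 0.2],
    [[0, 0, 0.03], [0, 0, 0], 0.2],
    [[0, 0, 0.02], [0, 0, 0], 0.2],
    [[0, 0, 0], [0, 0, 0], 0.2],
    [[0, 0, 0], [0, 0, 0], 0.2],
  ],
)

```text
t: 11.35
tool_pos: [0.6388, 0.0535, 0.0563]
ee_rot: [-0.0, 0.707, 0.707, -0.0]
wrist_force: [0.3, -0.3, -0.4]
opening: 0.439
grasp_force: 30.7
```

>>> send_rows(
  rows=[
    [[0.0095, 0.0107, 0], [0, 0, 0], 0.2],
    [[0, 0, 0.012], [0, 0, 0], 0.2],
    [[0, 0, 0.008], [0, 0, 0], 0.2],
    [[0, 0, 0.004], [0, 0, 0], 0.2],
    [[0, 0, 0], [0, 0, 0], 0.2],
    [[0, 0, 0], [0, 0, 0], 0.2],
    [[0, 0, 0], [0, 0, 0], 1],
    [[0, 0, 0], [0, 0, 0], 1],
  ],
)

```text
t: 12.15
tool_pos: [0.6501, 0.0635, 0.0324]
ee_rot: [0.0, 0.707, 0.707, 0.0]
wrist_force: [-0.1, -0.7, 0.2]
opening: 0.768
grasp_force: 0.0
```

>>> send_rows(
  rows=[
    [[0, 0, 0], [0, 0, 0], 1],
    [[0, 0, 0], [0, 0, 0], 1],
    [[0, 0, 0], [0, 0, 0], 1],
    [[0, 0, -0.02], [0, 0, 0], 1],
    [[0, 0, -0.03], [0, 0, 0], 1],
    [[0, 0, -0.04], [0, 0, 0], 1],
    [[0, 0, -0.04], [0, 0, 0], 1],
    [[0, 0, -0.04], [0, 0, 0], 1],
  ],
)

```text
t: 12.95
tool_pos: [0.6498, 0.0635, 0.2039]
ee_rot: [-0.0, 0.707, 0.707, -0.0]
wrist_force: [0.1, 0.1, -0.1]
opening: 1.0
grasp_force: 0.0
```

>>> send_rows(
  rows=[
    [[-0.02, -0.035, 0], [0, 0, 0], 1],
    [[-0.02, -0.035, 0], [0, 0, 0], 1],
    [[-0.02, -0.035, 0], [0, 0, 0], 1],
    [[-0.02, -0.035, 0], [0, 0, 0], 1],
    [[-0.02, -0.035, 0], [0, 0, 0], 1],
    [[-0.02, -0.035, 0], [0, 0, 0], 1],
    [[-0.01, -0.015, 0], [0, 0, 0], 1],
    [[0, 0, 0], [0, 0, 0], 1],
  ],
)

```text
t: 13.75
tool_pos: [0.4236, -0.0673, 0.2025]
ee_rot: [0.0, 0.708, 0.707, -0.0]
wrist_force: [-0.1, 0.8, -0.5]
opening: 0.998
grasp_force: 0.0
```

```bash
python3 look.py wrist w2 .072 .426 .001 .049 .628 -.107 .058 .455 .153; python3 look.py top t1 .056 .648 .063 .059 .615 -.184
python3 - <<'E'
from h import *
for t in('w1','w2'):
    f=np.load(f'pics/{t}.npz');P=f['P'];m=(abs(P[...,2]-.049)<.006)&(np.hypot(P[...,0]-.628,P[...,1]+.107)<.045)
    q=P[m]; print(t,len(q), [cv2.minEnclosingCircle((q[:,:2]*1000).astype(np.float32))] if len(q)>20 else '')
E
```

```text
eye [0.423 0.005 0.346]
688 [0.4255 0.0038 0.0723] rect [424.8   2.9  56.2  56.1  13.2] circ [424.6   3.   28.7]
806 [ 0.6387 -0.1066  0.048 ] rect [ 629.4 -105.5   59.3   61.1   47.6] circ [ 629.1 -105.2   31.4]
eye [0.377 0.003 1.251]
119 [0.6458 0.0622 0.0589] rect [646.7  62.5  35.3  34.8   0.7] circ [647.1  62.6  24.4]
94 [ 0.6128 -0.1874  0.0576] rect [ 613.1 -184.6   39.7   42.5    1.8] circ [ 612.7 -184.4   28.2]
w1 655 [((629.238525390625, -105.29093933105469), 30.80274772644043)]
w2 708 [((629.0782470703125, -105.24403381347656), 31.365802764892578)]
```

View pics/w2.png

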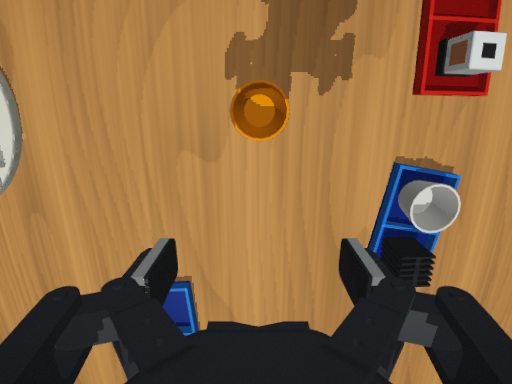

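Wrist view: the orange tub at (260,110) measures (0.4246,0.003) at rim height 72 mm with a 57 mm diameter. The white tub at (430,205) measures (0.629,-0.105). The relay (475,50) and heat sink (405,260) stand upright in their compartments. Now I grasp the orange tub.

>>> send_rows(
  rows=[
    [[0.03, 0.001, 0], [0, 0, 0], 1],
    [[0.03, 0, 0.01], [0, 0, 0], 1],
    [[0.0103, 0, 0.02], [0, 0, 0], 1],
    [[0, 0, 0.04], [0, 0, 0], 1],
    [[0, 0, 0.04], [0, 0, 0], 1],
    [[0, 0, 0.03], [0, 0, 0], 1],
    [[0, 0, 0.015], [0, 0, 0], 1],
    [[0, 0, 0.007], [0, 0, 0], 1],
  ],
)

```text
t: 14.65
tool_pos: [0.4265, 0.0046, 0.0385]
ee_rot: [-0.001, 0.707, 0.707, -0.001]
wrist_force: [-0.2, -0.3, 0.0]
opening: 0.999
grasp_force: 0.0
```

>>> send_rows(
  rows=[
    [[0, 0, 0], [0, 0, 0], 1],
    [[0, 0, 0], [0, 0, 0], 0.5],
    [[0, 0, 0], [0, 0, 0], 0.5],
    [[0, 0, 0], [0, 0, 0], 0.5],
    [[0, 0, 0], [0, 0, 0], 0.5],
    [[0, 0, 0], [0, 0, 0], 0.5],
    [[0, 0, 0], [0, 0, 0], 0.5],
    [[0, 0, 0], [0, 0, 0], 0.5],
  ],
  force=20,
)

```text
t: 15.45
tool_pos: [0.427, 0.0038, 0.0414]
ee_rot: [0.001, 0.707, 0.707, 0.001]
wrist_force: [-0.8, 0.8, 5.3]
opening: 0.644
grasp_force: 20.3
```

>>> send_rows(
  rows=[
    [[0, 0, -0.01], [0, 0, 0], 0.5],
    [[0, 0, -0.03], [0, 0, 0], 0.5],
    [[0, 0, -0.03], [0, 0, 0], 0.5],
    [[0, 0, -0.03], [0, 0, 0], 0.5],
    [[0, 0, -0.02], [0, 0, 0], 0.5],
    [[0, 0, 0], [0, 0, 0], 0.5],
    [[-0.018, 0.034, 0], [0, 0, 0], 0.5],
    [[-0.018, 0.034, 0], [0, 0, 0], 0.5],
  ],
)

```text
t: 16.25
tool_pos: [0.4942, -0.0323, 0.1605]
ee_rot: [0.0, 0.707, 0.708, 0.0]
wrist_force: [0.2, 1.2, -0.0]
opening: 0.644
grasp_force: 21.5
```

>>> send_rows(
  rows=[
    [[-0.018, 0.034, 0], [0, 0, 0], 0.5],
    [[-0.018, 0.034, 0], [0, 0, 0], 0.5],
    [[-0.018, 0.034, 0], [0, 0, 0], 0.5],
    [[-0.018, 0.034, 0], [0, 0, 0], 0.5],
    [[0, 0, 0], [0, 0, 0], 0.5],
    [[0, 0, 0], [0, 0, 0], 0.5],
    [[0, 0, 0], [0, 0, 0], 0.5],
    [[0, 0, 0], [0, 0, 0], 0.5],
  ],
)

```text
t: 17.05
tool_pos: [0.6289, -0.1035, 0.1601]
ee_rot: [-0.0, 0.707, 0.707, -0.0]
wrist_force: [-0.1, 0.5, -0.5]
opening: 0.643
grasp_force: 21.6
```

```bash
python3 look.py wrist w3 .18 .628 -.107 ; python3 look.py side s3
python3 - <<'E'
import cv2,numpy as np
a=cv2.imread('pics/w3.png'); b=cv2.imread('pics/s3.png')[80:220,180:320]
cv2.imwrite('pics/c3.png',np.hstack([cv2.resize(a,(400,300)),cv2.resize(b,(300,300),interpolation=cv2.INTER_CUBIC)]))
E
```

```text
eye [ 0.629 -0.031  0.303]
4140 [ 0.6292 -0.1101  0.1807] rect [627.3 -98.6  59.6  61.9  48.4] circ [628.5 -97.4  41.5]
eye [-0.151  0.742  1.029]
```

View pics/c3.png

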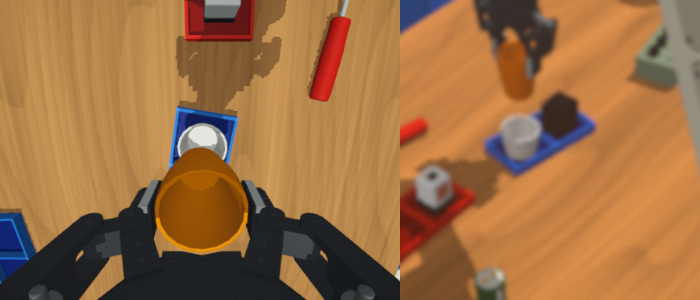

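The tub is held, with its rim at (202,209) in the left panel and the white tub beyond at (202,145). I'll fit the rim circle for the in-hand offset and tilt.

Run:
```python
from h import *
f=np.load('pics/w3.npz');P=f['P'];p=f['p'];hsv=cv2.cvtColor(p,cv2.COLOR_RGB2HSV)
m=(hsv[...,0]>5)&(hsv[...,0]<22)&(hsv[...,1]>200)&(P[...,2]>.09)
q=P[m]; print(len(q),np.round(np.percentile(q[:,2],[1,50,95,99]),4))
cs,_=cv2.findContours(m.astype(np.uint8),cv2.RETR_EXTERNAL,cv2.CHAIN_APPROX_NONE); cc=max(cs,key=cv2.contourArea)
print(cv2.boundingRect(cc))
z=np.percentile(q[:,2],97); k=q[q[:,2]>z-.006]
c=np.median(k,0)
print(len(k),cv2.minEnclosingCircle((k[:,:2]*1000).astype(np.float32)))
A=np.c_[2*k[:,:2],np.ones(len(k))]; s=np.linalg.lstsq(A,(k[:,:2]**2).sum(1),rcond=None)[0]; print('circ',s[:2],np.sqrt(s[2]+s[:2]@s[:2]))
A=np.c_[k[:,:2]-s[:2],np.ones(len(k))]; print('plane',np.linalg.lstsq(A,k[:,2],rcond=None)[0])
# outer wall, section by height (camera side: +y)
for h in np.arange(.10,.18,.01):
    w=q[abs(q[:,2]-h)<.004]
    if len(w)>10: print(round(h,3),len(w),np.round([w[:,0].min(),w[:,0].max(),w[:,1].min(),w[:,1].max()],4))
f=np.load('pics/w3.npz');wm=(abs(P[...,2]-.049)<.006)&(np.hypot(P[...,0]-.628,P[...,1]+.107)<.045); print('white',wm.sum(),cv2.minEnclosingCircle((P[wm][:,:2]*1000).astype(np.float32)))
```

```text
12047 [0.1231 0.1728 0.1919 0.1929]
(198, 189, 120, 134)
3217 ((628.7369384765625, -81.8664779663086), 50.95030212402344)
circ [ 0.62880112 -0.0972453 ] 0.028572156785158388
plane [-0.01365051  0.31430045  0.19421889]
0.12 479 [ 0.6112  0.6436 -0.1235 -0.0831]
0.13 490 [ 0.608   0.6467 -0.1249 -0.0816]
0.14 656 [ 0.6058  0.6489 -0.1268 -0.0799]
0.15 875 [ 0.6044  0.651  -0.1286 -0.0785]
0.16 1154 [ 0.6028  0.6532 -0.1303 -0.0768]
0.17 1386 [ 0.6021  0.6536 -0.1307 -0.0759]
white 464 ((629.1935424804688, -105.1405258178711), 30.237031936645508)
```

The tub's centre measures (0.6285,-0.1048) with no tilt, and the white tub (0.6292,-0.1051), so they are aligned. The underside is at z≈0.120 and bears at ≈0.017, so I lower about 0.100 in steps.

>>> send_rows(
  rows=[
    [[0, 0.0005, 0.01], [0, 0, 0], 0.5],
    [[0, 0, 0.02], [0, 0, 0], 0.5],
    [[0, 0, 0.02], [0, 0, 0], 0.5],
    [[0, 0, 0.015], [0, 0, 0], 0.5],
    [[0, 0, 0.01], [0, 0, 0], 0.5],
    [[0, 0, 0.005], [0, 0, 0], 0.5],
    [[0, 0, 0], [0, 0, 0], 0.5],
    [[0, 0, 0], [0, 0, 0], 0.5],
  ],
)

```text
t: 17.95
tool_pos: [0.6311, -0.1042, 0.0808]
ee_rot: [0.0, 0.707, 0.707, 0.0]
wrist_force: [0.0, 0.1, -0.1]
opening: 0.646
grasp_force: 21.6
```

>>> send_rows(
  rows=[
    [[0, 0, 0.003], [0, 0, 0], 0.5],
    [[0, 0, 0.003], [0, 0, 0], 0.5],
    [[0, 0, 0.003], [0, 0, 0], 0.5],
    [[0, 0, 0.002], [0, 0, 0], 0.5],
    [[0, 0, 0.002], [0, 0, 0], 0.5],
    [[0, 0, 0], [0, 0, 0], 0.5],
    [[0, 0, 0], [0, 0, 0], 0.5],
    [[0, 0, 0], [0, 0, 0], 0.5],
  ],
)

```text
t: 18.75
tool_pos: [0.6307, -0.1042, 0.0674]
ee_rot: [0.0, 0.707, 0.707, 0.0]
wrist_force: [0.0, -0.7, -0.3]
opening: 0.645
grasp_force: 21.6
```

>>> send_rows(
  rows=[
    [[0, 0, 0.001], [0, 0, 0], 0.5],
    [[0, 0, 0.001], [0, 0, 0], 0.5],
    [[0, 0, 0.001], [0, 0, 0], 0.5],
    [[0, 0, 0.001], [0, 0, 0], 0.5],
    [[0, 0, 0.001], [0, 0, 0], 0.5],
    [[0, 0, 0], [0, 0, 0], 0.5],
    [[0, 0, 0], [0, 0, 0], 0.5],
    [[0, 0, 0], [0, 0, 0], 0.5],
  ],
)

```text
t: 19.55
tool_pos: [0.6306, -0.1042, 0.0623]
ee_rot: [0.0, 0.707, 0.707, 0.0]
wrist_force: [0.2, -0.0, 0.8]
opening: 0.642
grasp_force: 21.6
```

>>> send_rows(
  rows=[
    [[0, 0, 0.0005], [0, 0, 0], 0.5],
    [[0, 0, 0.0005], [0, 0, 0], 0.5],
    [[0, 0, 0.0005], [0, 0, 0], 0.5],
    [[0, 0, 0.0005], [0, 0, 0], 0.5],
    [[0, 0, 0.0005], [0, 0, 0], 0.5],
    [[0, 0, 0], [0, 0, 0], 0.5],
    [[0, 0, 0], [0, 0, 0], 0.5],
    [[0, 0, 0], [0, 0, 0], 0.5],
  ],
)

```text
t: 20.35
tool_pos: [0.6308, -0.1042, 0.0599]
ee_rot: [0.0, 0.707, 0.707, 0.0]
wrist_force: [1.6, -0.3, 0.8]
opening: 0.644
grasp_force: 21.6
```

>>> send_rows(
  rows=[
    [[0, 0, 0], [0, 0, 0], 0.7],
    [[0, 0, 0], [0, 0, 0], 0.7],
    [[0, 0, 0], [0, 0, 0], 0.75],
    [[0, 0, 0], [0, 0, 0], 0.8],
    [[0, 0, 0], [0, 0, 0], 1],
    [[0, 0, 0], [0, 0, 0], 1],
    [[0, 0, 0], [0, 0, 0], 1],
    [[0, 0, 0], [0, 0, 0], 1],
  ],
)

```text
t: 21.15
tool_pos: [0.6306, -0.1041, 0.0598]
ee_rot: [-0.0, 0.707, 0.707, 0.0]
wrist_force: [-0.5, -0.2, 0.7]
opening: 0.999
grasp_force: 0.0
```

>>> send_rows(
  rows=[
    [[0, 0, -0.01], [0, 0, 0], 1],
    [[0, 0, -0.02], [0, 0, 0], 1],
    [[0, 0, -0.03], [0, 0, 0], 1],
    [[0, 0, -0.04], [0, 0, 0], 1],
    [[0, 0, -0.04], [0, 0, 0], 1],
    [[0, 0, 0], [0, 0, 0], 1],
    [[0, 0, 0], [0, 0, 0], 1],
    [[0, 0, 0], [0, 0, 0], 1],
  ],
  force=30,
)

```text
t: 21.95
tool_pos: [0.6298, -0.104, 0.1991]
ee_rot: [-0.001, 0.707, 0.707, -0.0]
wrist_force: [-0.3, 0.3, -1.1]
opening: 0.998
grasp_force: 0.0
```

```bash
python3 look.py wrist w4 .090 .629 -.105; python3 look.py top t4 .090 .629 -.105 .058 .4555 .153
```

```text
eye [ 0.63  -0.031  0.342]
749 [ 0.6296 -0.1086  0.0894] rect [ 629.8 -105.    56.3   56.    38.2] circ [ 630.2 -104.9   28.6]
eye [0.377 0.003 1.251]
97 [0.4554 0.1535 0.0578] rect [456.3 152.8  33.9  35.9  45.2] circ [456.8 152.4  19.1]
```

The orange tub rests at rim z=0.0894 (underside 0.017), centred at (0.630,-0.105). Next is the capacitor.

>>> send_rows(
  rows=[
    [[0.032, -0.0216, 0], [0, 0, 0], 1],
    [[0.032, -0.0216, 0], [0, 0, 0], 1],
    [[0.032, -0.0216, 0], [0, 0, 0], 1],
    [[0.032, -0.0216, 0], [0, 0, 0], 1],
    [[0.032, -0.0216, 0], [0, 0, 0], 1],
    [[0.032, -0.0216, 0], [0, 0, 0], 1],
    [[0.032, -0.0216, 0], [0, 0, 0], 1],
    [[0.033, -0.0218, 0], [0, 0, 0], 1],
  ],
)

```text
t: 22.85
tool_pos: [0.456, 0.1537, 0.1989]
ee_rot: [-0.0, 0.707, 0.707, -0.001]
wrist_force: [-0.6, 0.2, 0.1]
opening: 0.999
grasp_force: 0.0
```

>>> send_rows(
  rows=[
    [[0, 0, 0.02], [0, 0, 0], 1],
    [[0, 0, 0.04], [0, 0, 0], 1],
    [[0, 0, 0.04], [0, 0, 0], 1],
    [[0, 0, 0.04], [0, 0, 0], 1],
    [[0, 0, 0.02], [0, 0, 0], 1],
    [[0, 0, 0.01], [0, 0, 0], 1],
    [[0, 0, 0], [0, 0, 0], 1],
    [[0, 0, 0], [0, 0, 0], 0.2],
  ],
)

```text
t: 23.65
tool_pos: [0.458, 0.153, 0.0303]
ee_rot: [0.0, 0.707, 0.707, 0.0]
wrist_force: [0.2, 1.4, 0.2]
opening: 0.857
grasp_force: 0.0
```

>>> send_rows(
  rows=[
    [[0, 0, 0], [0, 0, 0], 0.2],
    [[0, 0, 0], [0, 0, 0], 0.2],
    [[0, 0, 0], [0, 0, 0], 0.2],
    [[0, 0, 0], [0, 0, 0], 0.2],
    [[0, 0, 0], [0, 0, 0], 0.2],
    [[0, 0, 0], [0, 0, 0], 0.2],
    [[0, 0, 0], [0, 0, 0], 0.2],
    [[0, 0, 0], [0, 0, 0], 0.2],
  ],
)

```text
t: 24.45
tool_pos: [0.4583, 0.1531, 0.0309]
ee_rot: [0.0, 0.707, 0.707, 0.001]
wrist_force: [-0.9, 0.5, 6.5]
opening: 0.461
grasp_force: 29.4
```

>>> send_rows(
  rows=[
    [[0, 0, -0.02], [0, 0, 0], 0.2],
    [[0, 0, -0.03], [0, 0, 0], 0.2],
    [[0, 0, -0.03], [0, 0, 0], 0.2],
    [[0, 0, -0.02], [0, 0, 0], 0.2],
    [[-0.003, 0.04, 0], [0, 0, 0], 0.2],
    [[-0.003, 0.04, 0], [0, 0, 0], 0.2],
    [[-0.003, 0.04, 0], [0, 0, 0], 0.2],
    [[-0.002, 0.04, 0], [0, 0, 0], 0.2],
  ],
)

```text
t: 25.25
tool_pos: [0.6191, 0.1416, 0.1307]
ee_rot: [0.0, 0.707, 0.707, 0.0]
wrist_force: [0.4, 0.2, 0.0]
opening: 0.46
grasp_force: 30.7
```

>>> send_rows(
  rows=[
    [[0, 0.032, 0], [0, 0, 0], 0.2],
    [[0, 0, 0], [0, 0, 0], 0.2],
    [[0, 0, 0.02], [0, 0, 0], 0.2],
    [[0, 0, 0.03], [0, 0, 0], 0.2],
    [[0, 0, 0.025], [0, 0, 0], 0.2],
    [[0, 0, 0], [0, 0, 0], 0.2],
    [[0, 0, 0], [0, 0, 0], 0.2],
    [[0, 0, 0], [0, 0, 0], 0.2],
  ],
)

```text
t: 26.05
tool_pos: [0.6504, 0.1422, 0.0566]
ee_rot: [0.001, 0.707, 0.707, 0.001]
wrist_force: [0.2, -0.2, -0.5]
opening: 0.459
grasp_force: 30.8
```

>>> send_rows(
  rows=[
    [[0, 0, 0.01], [0, 0, 0], 0.2],
    [[0, 0, 0.007], [0, 0, 0], 0.2],
    [[0, 0, 0.004], [0, 0, 0], 0.2],
    [[0, 0, 0], [0, 0, 0], 0.2],
    [[0, 0, 0], [0, 0, 0], 0.2],
    [[0, 0, 0], [0, 0, 0], 1],
    [[0, 0, 0], [0, 0, 0], 1],
    [[0, 0, 0], [0, 0, 0], 1],
  ],
)

```text
t: 26.85
tool_pos: [0.6495, 0.1419, 0.0335]
ee_rot: [-0.0, 0.707, 0.707, -0.0]
wrist_force: [0.2, 0.1, -0.3]
opening: 0.938
grasp_force: 0.0
```

>>> send_rows(
  rows=[
    [[0, 0, 0], [0, 0, 0], 1],
    [[0, 0, 0], [0, 0, 0], 1],
    [[0, 0, 0], [0, 0, 0], 1],
    [[0, 0, -0.02], [0, 0, 0], 1],
    [[0, 0, -0.03], [0, 0, 0], 1],
    [[0, 0, -0.04], [0, 0, 0], 1],
    [[0, 0, -0.04], [0, 0, 0], 1],
    [[0, 0, -0.04], [0, 0, 0], 1],
  ],
)

```text
t: 27.65
tool_pos: [0.6493, 0.1418, 0.2053]
ee_rot: [-0.0, 0.707, 0.707, -0.0]
wrist_force: [0.4, -1.1, 0.1]
opening: 1.003
grasp_force: 0.0
```

>>> send_rows(
  rows=[
    [[0.01, -0.037, 0], [0, 0, 0], 1],
    [[0.01, -0.037, 0], [0, 0, 0], 1],
    [[0.01, -0.037, 0], [0, 0, 0], 1],
    [[0.01, -0.037, 0], [0, 0, 0], 1],
    [[0.013, -0.037, 0], [0, 0, 0], 1],
    [[0.02, -0.037, 0], [0, 0, 0], 1],
    [[0, 0, 0], [0, 0, 0], 1],
    [[0, 0, 0], [0, 0, 0], 1],
  ],
)

```text
t: 28.45
tool_pos: [0.4273, 0.2153, 0.2042]
ee_rot: [0.0, 0.706, 0.708, 0.0]
wrist_force: [0.4, -0.8, -0.6]
opening: 1.002
grasp_force: 0.0
```

```bash
python3 look.py wrist w5 .055 .427 .289; python3 look.py top t5 .072 .629 -.105 .058 .65 .142 .062 .65 .063
```

```text
eye [0.427 0.288 0.347]
1952 [0.4231 0.2902 0.0555] rect [423.  289.9  44.   44.3  83.8] circ [423.2 289.9  30.2]
eye [0.377 0.003 1.251]
35 [ 0.6394 -0.1077  0.0721] rect [ 627.9 -107.    49.4   54.1   73.7] circ [ 627.4 -106.7   27.6]
106 [0.6467 0.1411 0.0618] rect [647.2 142.3  39.4  36.4  47.3] circ [647.2 142.9  20.3]
107 [0.6457 0.0622 0.0599] rect [646.3  62.3  34.8  34.4   0.9] circ [646.8  62.2  23. ]
```

View pics/w5.png

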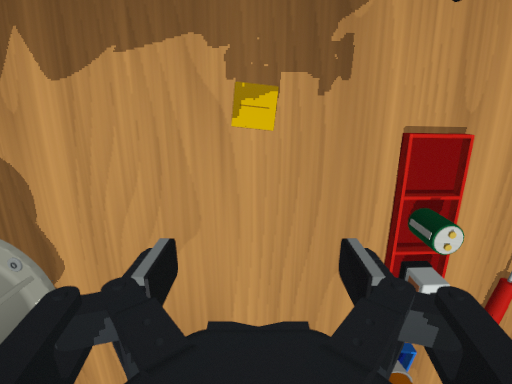

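Wrist view: the carton at (255,106) measures (0.423,0.290), 44×44, with yaw -6.2°. The capacitor (435,230) and relay stand in the red tray, and the compartment at (440,163) is free.

>>> send_rows(
  rows=[
    [[0.035, -0.004, 0], [0, 0, 0], 1],
    [[0.04, 0, 0.01], [0, 0, 6.2], 1],
    [[0, 0, 0.03], [0, 0, 0], 1],
    [[0, 0, 0.04], [0, 0, 0], 1],
    [[0, 0, 0.04], [0, 0, 0], 1],
    [[0, 0, 0.03], [0, 0, 0], 1],
    [[0, 0, 0.018], [0, 0, 0], 1],
    [[0, 0, 0.009], [0, 0, 0], 1],
  ],
)

```text
t: 29.35
tool_pos: [0.4237, 0.2888, 0.0246]
ee_rot: [-0.0, 0.745, 0.667, -0.001]
wrist_force: [-1.0, 0.2, 0.6]
opening: 1.0
grasp_force: 0.0
```

>>> send_rows(
  rows=[
    [[0, 0, 0], [0, 0, 0], 1],
    [[0, 0, 0], [0, 0, 0], 0.2],
    [[0, 0, 0], [0, 0, 0], 0.2],
    [[0, 0, 0], [0, 0, 0], 0.2],
    [[0, 0, 0], [0, 0, 0], 0.2],
    [[0, 0, 0], [0, 0, 0], 0.2],
    [[0, 0, 0], [0, 0, 0], 0.2],
    [[0, 0, 0], [0, 0, 0], 0.2],
  ],
)

```text
t: 30.15
tool_pos: [0.4243, 0.2903, 0.0279]
ee_rot: [0.0, 0.744, 0.668, 0.001]
wrist_force: [0.4, -1.5, 7.4]
opening: 0.512
grasp_force: 31.3
```

>>> send_rows(
  rows=[
    [[0, 0, -0.02], [0, 0, 0], 0.2],
    [[0, 0, -0.03], [0, 0, 0], 0.2],
    [[0, 0, -0.03], [0, 0, -3.1], 0.2],
    [[0, 0, -0.02], [0, 0, -3.1], 0.2],
    [[-0.012, 0.037, 0], [0, 0, 0], 0.2],
    [[-0.012, 0.037, 0], [0, 0, 0], 0.2],
    [[-0.012, 0.037, 0], [0, 0, 0], 0.2],
    [[-0.012, 0.037, 0], [0, 0, 0], 0.2],
  ],
)

```text
t: 30.95
tool_pos: [0.5728, 0.2414, 0.1273]
ee_rot: [0.0, 0.707, 0.707, 0.0]
wrist_force: [0.1, 0.9, -0.1]
opening: 0.509
grasp_force: 31.2
```

>>> send_rows(
  rows=[
    [[-0.012, 0.037, 0], [0, 0, 0], 0.2],
    [[-0.01, 0.04, 0], [0, 0, 0], 0.2],
    [[0, 0, 0], [0, 0, 0], 0.2],
    [[0, 0, 0.02], [0, 0, 0], 0.2],
    [[0, 0, 0.03], [0, 0, 0], 0.2],
    [[0, 0, 0.022], [0, 0, 0], 0.2],
    [[0, 0, 0], [0, 0, 0], 0.2],
    [[0, 0, 0], [0, 0, 0], 0.2],
  ],
)

```text
t: 31.75
tool_pos: [0.6481, 0.2201, 0.0551]
ee_rot: [-0.0, 0.707, 0.707, -0.0]
wrist_force: [-0.1, 0.2, 0.1]
opening: 0.51
grasp_force: 31.3
```

>>> send_rows(
  rows=[
    [[0, 0, 0.011], [0, 0, 0], 0.2],
    [[0, 0, 0.007], [0, 0, 0], 0.2],
    [[0, 0, 0.004], [0, 0, 0], 0.2],
    [[0, 0, 0], [0, 0, 0], 0.2],
    [[0, 0, 0], [0, 0, 0], 0.2],
    [[0, 0, 0], [0, 0, 0], 1],
    [[0, 0, 0], [0, 0, 0], 1],
    [[0, 0, 0], [0, 0, 0], 1],
  ],
)

```text
t: 32.55
tool_pos: [0.6487, 0.2199, 0.033]
ee_rot: [0.0, 0.707, 0.707, 0.0]
wrist_force: [0.0, -0.1, 0.6]
opening: 0.986
grasp_force: 0.0
```

>>> send_rows(
  rows=[
    [[0, 0, 0], [0, 0, 0], 1],
    [[0, 0, 0], [0, 0, 0], 1],
    [[0, 0, 0], [0, 0, 0], 1],
    [[0, 0, -0.02], [0, 0, 0], 1],
    [[0, 0, -0.03], [0, 0, 0], 1],
    [[0, 0, -0.04], [0, 0, 0], 1],
    [[0, 0, -0.04], [0, 0, 0], 1],
    [[0, 0, -0.04], [0, 0, 0], 1],
  ],
)

```text
t: 33.35
tool_pos: [0.6483, 0.2198, 0.2043]
ee_rot: [-0.0, 0.707, 0.707, -0.0]
wrist_force: [0.1, 0.2, 0.4]
opening: 0.997
grasp_force: 0.0
```

>>> send_rows(
  rows=[
    [[0, -0.03, 0], [0, 0, 0], 1],
    [[0, -0.04, 0], [0, 0, 0], 1],
    [[0, -0.04, 0], [0, 0, 0], 1],
    [[0, -0.04, 0], [0, 0, 0], 1],
    [[0, -0.04, 0], [0, 0, 0], 1],
    [[0, -0.03, 0], [0, 0, 0], 1],
    [[0, 0, 0], [0, 0, 0], 1],
    [[0, 0, 0], [0, 0, 0], 1],
  ],
)

```text
t: 34.15
tool_pos: [0.4288, 0.2202, 0.2034]
ee_rot: [0.0, 0.707, 0.707, 0.001]
wrist_force: [-0.2, 0.2, -0.5]
opening: 1.003
grasp_force: 0.0
```

```bash
python3 look.py top t6 .055 .648 .22 .058 .65 .142 .060 .65 .063 .055 .615 -.184 .089 .629 -.105
python3 - <<'E'
import cv2,numpy as np
a=cv2.imread('pics/t6.png')[105:225,150:350]
cv2.imwrite('pics/c6.png',cv2.resize(a,None,fx=4,fy=4,interpolation=cv2.INTER_CUBIC))
E
```

```text
eye [0.377 0.003 1.251]
177 [0.6466 0.2168 0.0581] rect [6.465e+02 2.172e+02 4.470e+01 4.310e+01 3.000e-01] circ [646.2 217.6  30.3]
104 [0.647  0.1411 0.0622] rect [647.5 142.9  40.1  36.4  47.2] circ [647.3 142.9  20.4]
112 [0.6461 0.0622 0.0593] rect [646.7  62.4  34.9  34.6   1. ] circ [647.6  62.3  23.3]
114 [ 0.6109 -0.1856  0.057 ] rect [ 612.6 -184.9   42.8   42.4    1. ] circ [ 612.3 -185.4   29. ]
56 [ 0.6312 -0.1081  0.0872] rect [ 628.2 -106.4   55.2   53.9    1.6] circ [ 628.7 -106.8   28.5]
```

View pics/c6.png

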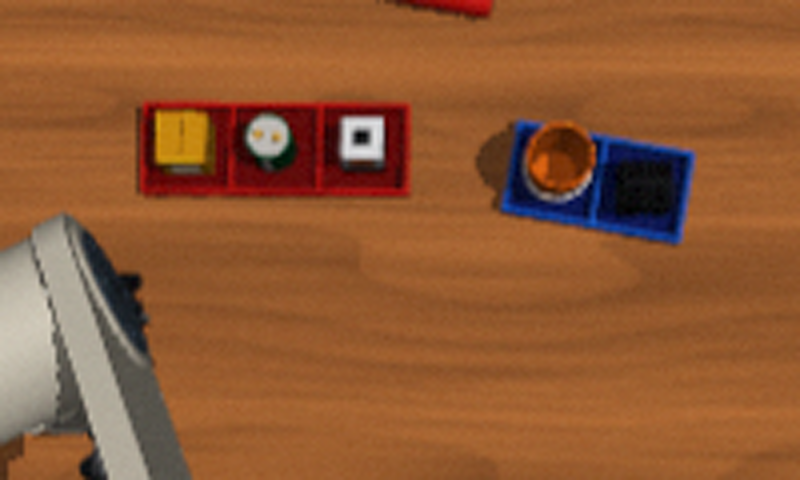

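The crop shows the carton (182,140), capacitor (268,138) and relay (361,140) upright in their compartments, the orange tub seated at (560,155) and the heat sink at (643,187). The measured positions are all within 4 mm of target, so I hand in.

```bash
python3 -c "
from plant import r
print(r.hand_in())"
```

```text
the job is handed in; nothing more can be done
None
```

Both kits are made up and handed in at about 34 s of the 112 s: all five parts measured upright, released and within about 4 mm of their targets, and I never went near the radio or switch box; the hand-in returned no verdict.

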